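Hang the pail on the craft caddy and hold the caddy up level

ROBOT

A 6-joint arm with a two-finger parallel gripper is mounted at the origin on the work surface. World frame = base frame: x ahead of the robot, y to its left, z up, the work surface at z = 0. Lengths are in m, angles in rad, forces in N, time in s.
With the tool pointing down it reaches from about 0.3 to 0.775 m from the base axis. Payload 14.6 kg.
Tool frame: the origin (TCP) lies at the very end of the fingers, on their centre line; the grasp point (between the pads) lies 19 mm behind it (ctrl.pinch_z is the distance from the TCP to the grasp point, in m); z points along the fingers, x is the direction in which the jaws open and shut, and the axes are right-handed (so a half turn about z gives the same grasp; the last joint's range is limited). The gripper opens to 94 mm and grips with 3 to 60 N. Pads are 16 mm wide; open, the fingers measure 119 mm over their backs; the gripper's body (75 mm by 177 mm) begins 78 mm behind the grasp point.
Start: joints at [-1.387, 0.3, 1.521, -0, 1.321, -0.067], TCP at [0.136, -0.533, 0.178] pointing down, gripper open.
Joint ranges: [-3.03, 3.03], [-0.79, 2.21], [0.23, 2.52], [-1.04, 4.18], [0, 3.07], [-2.55, 2.55]. Speed limits (rad/s): [2.22, 2.22, 2.57, 3.14, 3.14, 3.14].

INTERFACE

Orientations are given as a unit quaternion [w, x, y, z].
In Python, from cell import readout, eyes, job, ctrl gives the robot as it stands.
- The arm moves only by the tool apply_moves, never from a script. Its argument "motion" is one flat list of numbers, 5 for each row, row after row: the opening, from 0 (shut) to 1 (fully open), then the shift along the tool's x, y, z in cm, then the turn about the tool's z in rad. In form: [gripper, dx, dy, dz, spin, gripper, dx, dy, dz, spin, ...]. A call has 1 to 5 rows; each row shifts and turns the commanded pose from where the row before left it, along the tool's axes as they then stand; what a row does not reach is not made up. A row lasts 1/10 s, in which the tool goes at most 50 mm and 8.59 degrees, less where a joint would pass 70% of its speed; a pose out of reach is approached as far as the arm can. A call is refused whole if a number of a shift passes 5 or a number of a turn 0.15, either way. A call with a gripper value outside its range is refused whole. The fingers move at their own pace and stop on an object; the grip force is fixed at half the most. Time passes only in rows, so rows that do not move let the fingers close. It gives the time, the measured TCP pose, the force and the opening at its end, in the units of the state.
- readout.get_state(): the state, without advancing time (a new reading comes with each control period).
- eyes.capture(name): name is "side" or "top" or "wrist"; returns a dict with "image" (384x512x3 uint8, red, green, blue), "vertical_fov" (degrees; the focal length in pixels is half the picture's height over the tangent of half this angle, whatever the lens; pixels are square), "cx", "cy" (the principal point, pixels), "rvec" (rotation vector, rad) and "tvec" (3), from world to camera coordinates, as OpenCV has them; the wrist camera has in their place "T_tool_cam" (4x4, takes a point from camera to tool coordinates, whose origin is the TCP and whose axes are the tool frame's). Camera axes: x right, y down, z forward; pixel columns grow to the right and rows downward; lengths in m; the calibration is good to about 2 mm. The wrist camera is an equidistant fisheye: a pixel r from the principal point sees the ray r / f radians off the axis. A picture is of the moment at which its call begins: read the wrist's pose just before it. There is no depth.
- job.job_done(): hands the job in, once; it reports no verdict.
The state is a dict: "clock": time; "joints": joint angles; "qd": joint speeds; "joint_torque": joint torques, N m; "position": TCP position; "tcp_rot": TCP orientation; "wrist_force": force on the tool from outside, world axes, zero at the start; "torque": the same for the moment, N m; "grip_width": finger opening in m.
Only numpy, scipy, OpenCV 4.12 (cv2) and the standard library are available. Lean on these libraries where they do the work, as an engineer would, in place of code of your own. Each camera call takes 0.05 s, during which the arm holds its last target. There are 200 camera calls.

TASK

Get the craft caddy ready to carry: hang the little metal pail by its bail handle on the wire hook at the end of the wooden caddy, and let go of the pail. Then take the caddy by its carrying bar, lift it about 10 cm straight up off the desk and keep it there, level and still, with the pail hanging from the hook and the small jar still standing inside. Finish while holding the caddy in the air (do not put it down), and leave the bowl, the paint jar and the flat tin where they stand.

Things in the scene. Friction and masses are not known exactly. Their poses are not given: they have to be found in the camera images.
- caddy: Loose plywood caddy, 0.5 kg, sizes in mm: open tray 170 (its x) by 130 (its y) by 50 high, walls 8, a cross wall at mid-length; at both ends a panel 56 wide, 10 thick, up to 165 above the desk, joined by a wooden carrying bar along x. A steel wire hook stands out from the panel at its +x end. Origin: centre of the underside; z up.
- caddy_grip (a point): Sizes in mm. Middle of the carrying bar, 150 above the caddy's underside. The bar is rectangular, 20 wide (along the caddy's y), 26 high, 150 long (along the caddy's x), with nothing but the low tray and jar beneath it (free 65 or more). Axes as the caddy's.
- hook_seat (a point): Top of the hook's low point, where a bail rests (sizes in mm): 135 from the caddy's middle along its +x, 50 beyond the end panel, 132 above its underside. Wire 8 thick; it slopes down from the panel (top at 144) to here, then turns up to its open tip, which ends 21 farther out (+x) and 18 above this seat. A resting bail's peak lies 2 to 4 above this point. Axes as the caddy's.
- pail: Loose metal pail, 0.1 kg, sizes in mm: 50 high, 56 across the rim, with a stiff upright bail (5 wire, does not swing) in its y-z plane: two legs at y = +-23 (51 over the outsides), straight from 62 to 94 above the foot, then sloping to a peak at 102; opening 41 wide, 49 high. Pinch both legs from above, closing along y: the hook can pass between the fingers. Origin: centre of the underside.
- pail_bail (a point): Peak of the pail's bail (centre of the wire), 102 mm above the pail's underside, on its axis. Axes as the pail's: the bail lies along y, the hook must pass through it along x (either way round).
- jar: Small glass jar with a lid, 38 mm across, 60 mm high, about 0.09 kg, standing loose on the caddy's tray floor (floor 8 mm thick). Origin: centre of its underside.
- bowl: Loose wooden bowl, 90 mm across, 35 mm high, bystander. Origin: centre of its underside.
- paint_jar: Loose paint jar with a lid, 60 mm across, 85 mm high, bystander. Origin: centre of its underside.
- tin: Loose flat tin, 100 by 75 mm, 28 mm high, bystander. Origin: centre of its underside.
Mind the look-alikes: they are no part of the job. What is shaped like the jar but green or orange is not meant.

How it is judged:
By the outcome, as a careful person would: the job done as asked, in the order asked, and still so for the second after the job is handed in, while the arm keeps its last pose, push and grip.
It also fails if it takes over 58 s, if anything falls off the work surface, if the arm or the gripper's body presses on something with over 40 N, if the wrist force passes 120 N, or if a joint passes its speed limit or range.

## Working session

There is one attempt and no reset: what is moved stays moved. The work goes in short steps, Python scripts to look and compute and a tool call to move; the robot and the scene stay as the last step left them, time stands still between calls to the robot, and variables do not carry over. Pictures are saved under pics/ and viewed, about 8 in all and at most 12, crops included, and the job is handed in when it is done.

Besides the shell and the picture viewer there is one more tool, called after "Call:" by a JSON object that holds its "fn" and its "kwargs". apply_moves: Moves the arm, as the interface text tells. Its arguments: {"type":"object","properties":{"motion":{"type":"array","items":{"type":"number"}}},"required":["motion"]}

```bash
mkdir -p pics; ls
python3 - <<'E'
from cell import readout, eyes, job, ctrl
import cv2,numpy as np
print(readout.get_state()); print(ctrl.pinch_z)
ims=[]
for n in ("side","top"):
    d=eyes.capture(n); cv2.imwrite(f"pics/{n}0.png",d["image"][:,:,::-1]); print(n,{k:v for k,v in d.items() if k!="image"})
    np.save(f"{n}0.npy",d,allow_pickle=True)
E
```

```text
pics
{'clock': 0.0, 'joints': array([-1.38658067e+00,  3.00463778e-01,  1.52160283e+00, -2.03377605e-05,
        1.32069887e+00, -6.66153827e-02]), 'qd': array([-0.0004382 ,  0.00035022, -0.00066683,  0.00093408, -0.00040117,
        0.00102925]), 'joint_torque': array([ 9.70179208e-04, -5.31800723e+01, -3.52735341e+01,  7.08681252e-02,
        2.43313605e-02, -8.54640280e-05]), 'position': array([ 0.13644241, -0.5324931 ,  0.17758117]), 'tcp_rot': array([-3.82209893e-04,  7.90004284e-01, -6.13101041e-01, -4.44853012e-04]), 'wrist_force': array([-0.31065265,  0.0504606 ,  0.41329273]), 'torque': array([-0.04532422,  0.03726558,  0.00766492]), 'grip_width': 0.0939947511389916}
0.0188
side {'vertical_fov': 51.27850138172714, 'cx': 259.79419885777884, 'cy': 196.16575027592413, 'rvec': array([ 2.3336072 , -0.19101115,  0.09647506]), 'tvec': array([-0.54714413,  0.13891707,  1.08579792])}
top {'vertical_fov': 44.2373225044406, 'cx': 254.85487282676564, 'cy': 195.98540766220611, 'rvec': array([ 2.11619515, -2.16983868,  0.15440641]), 'tvec': array([0.00800304, 0.56181502, 1.34757121])}
```

View pics/side0.png

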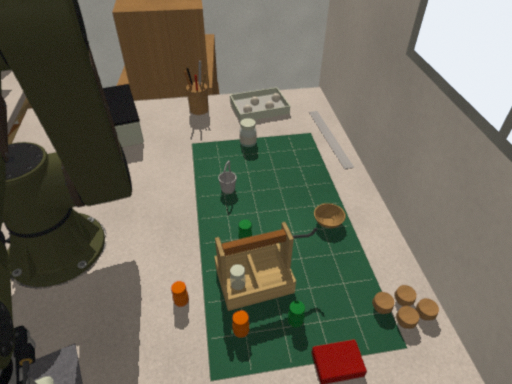

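View pics/top0.png

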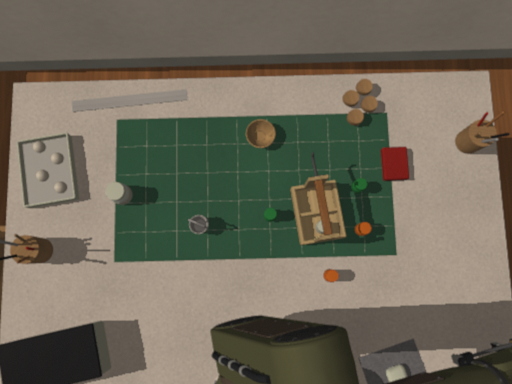

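Side view: pail at (228,180), caddy at (255,270) with its hook toward (310,233), white jar inside at (238,275), and bowl at (329,215). Top view: pail (198,225), caddy (318,210), hook tip (313,158). Look-alikes are the green jars (top 270,214 and 360,185) and the orange ones (top 363,229 and 331,275). The white item at the top's (118,192) is the paint jar. I'll take a close crop next.

```bash
cat > h.py <<'E'
import cv2,numpy as np
from scipy.spatial.transform import Rotation as R
from cell import readout, eyes, job, ctrl
def load(n): return np.load(n,allow_pickle=True).item()
def f(d): return d["image"].shape[0]/2/np.tan(np.radians(d["vertical_fov"])/2)
def ray(d,u,v):
    Rm=cv2.Rodrigues(d["rvec"])[0]; c=-Rm.T@d["tvec"]
    r=Rm.T@np.array([(u-d["cx"])/f(d),(v-d["cy"])/f(d),1]); return c,r/np.linalg.norm(r)
def wray(d,s,u,v):
    x,y=u-d["cx"],v-d["cy"]; r=np.hypot(x,y)+1e-9; t=r/f(d)
    rc=np.array([x/r*np.sin(t),y/r*np.sin(t),np.cos(t)])
    q=s["tcp_rot"]; Rt=R.from_quat([q[1],q[2],q[3],q[0]]).as_matrix(); T=d["T_tool_cam"]
    return s["position"]+Rt@T[:3,3], Rt@T[:3,:3]@rc
def onz(cr,z): c,r=cr; return c+r*(z-c[2])/r[2]
def tri(a,b):
    (c1,r1),(c2,r2)=a,b; k=np.linalg.lstsq(np.c_[r1,-r2],c2-c1,rcond=None)[0]
    p,q=c1+k[0]*r1,c2+k[1]*r2; return (p+q)/2,np.linalg.norm(p-q)
def proj(d,P):
    return cv2.projectPoints(np.atleast_2d(np.float64(P)),d["rvec"],d["tvec"],np.array([[f(d),0,d["cx"]],[0,f(d),d["cy"]],[0,0,1]]),None)[0].reshape(-1,2)
def toolyaw(s):
    q=s["tcp_rot"]; return R.from_quat([q[1],q[2],q[3],q[0]]).as_matrix()
def wproj(d,s,P):
    T=d["T_tool_cam"]; pc=T[:3,:3].T@(toolyaw(s).T@(np.asarray(P)-s["position"])-T[:3,3])
    t=np.arctan2(np.hypot(*pc[:2]),pc[2]); a=np.arctan2(pc[1],pc[0]); return d["cx"]+f(d)*t*np.cos(a),d["cy"]+f(d)*t*np.sin(a)
E
python3 - <<'E'
from h import *
a=load("side0.npy")["image"]; b=load("top0.npy")["image"]
c1=cv2.resize(b[145:255,275:385],(400,400),interpolation=2)   # 3.636
c2=cv2.resize(a[215:315,205:325],(400,333),interpolation=2)   # 3.333
c3=cv2.resize(b[200:250,175:245],(280,200),interpolation=2)   #4
c4=cv2.resize(a[150:205,205:255],(200,220),interpolation=2)   #4
m=np.zeros((600,800,3),np.uint8)
m[:400,:400]=c1; m[:333,400:]=c2; m[400:600,:280]=c3; m[340:560,500:700]=c4
cv2.imwrite("pics/crop1.png",m[:,:,::-1])
T=load("top0.npy");S=load("side0.npy")
print("pail rim z.05 top",onz(ray(T,198,225),.05), "side",onz(ray(S,228,178),.05))
E
```

```text
pail rim z.05 top [0.47979349 0.16071792 0.05      ] side [0.48215348 0.15470413 0.05      ]
```

View pics/crop1.png

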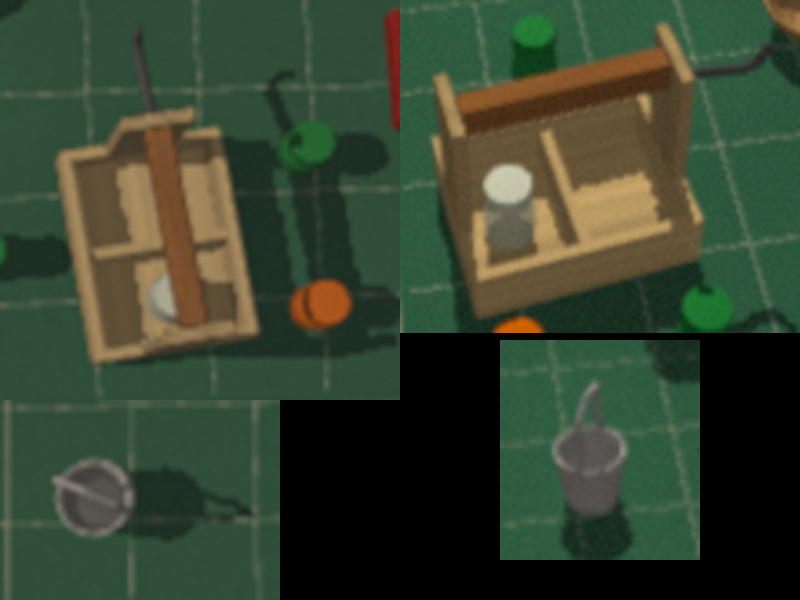

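Run:
```python
from h import *
T=load("top0.npy");S=load("side0.npy")
np.set_printoptions(precision=4,suppress=True)
a=onz(ray(T,318.2,180.2),.163); b=onz(ray(T,327.3,233.6),.163); print("bar",a,b,np.linalg.norm(a-b),"mid",(a+b)/2)
d=(a-b)/np.linalg.norm(a-b); yaw=np.arctan2(d[1],d[0]); print("yaw",yaw,"hook pred",(a+b)/2+d*.135, "tip pred",(a+b)/2+d*.156)
print("tip tri",tri(ray(T,312.95,153.3),ray(S,205+370/3.333,215+45/3.333)))
print("rim tri",tri(ray(T,198.5,224.25),ray(S,227.5,178)))
for z in(.102,):print("peak",onz(ray(S,228.75,161.25),z))
p,_=tri(ray(T,198.5,224.25),ray(S,227.5,178)); p[2]=.102; print("proj peak", (proj(T,p)-[175,200])*4)
s=readout.get_state(); print(toolyaw(s))
print("jar",onz(ray(S,205+108/3.333,215+180/3.333),.068))
d=eyes.capture("wrist"); print({k:v for k,v in d.items() if k!="image"})
```

```text
bar [ 0.5824 -0.1778  0.163 ] [ 0.4383 -0.1955  0.163 ] 0.14519000568620102 mid [ 0.5103 -0.1866  0.163 ]
yaw 0.12221514824555343 hook pred [ 0.6443 -0.1702  0.163 ] tip pred [ 0.6652 -0.1676  0.163 ]
tip tri (array([ 0.6601, -0.1686,  0.1484]), np.float64(0.0005884496714634484))
rim tri (array([0.4816, 0.1598, 0.0458]), np.float64(0.0013284681724727528))
peak [0.4885 0.1707 0.102 ]
proj peak [[84.0851 90.8927]]
[[ 0.2482 -0.9687 -0.0002]
 [-0.9687 -0.2482  0.001 ]
 [-0.001  -0.     -1.    ]]
jar [ 0.4664 -0.1968  0.068 ]
{'vertical_fov': 65.70646984690485, 'cx': 253.82441612938158, 'cy': 195.48081109520072, 'T_tool_cam': array([[ 1.    ,  0.0007,  0.0009,  0.0003],
       [-0.0009,  0.9733,  0.2294, -0.0655],
       [-0.0007, -0.2294,  0.9733, -0.2066],
       [ 0.    ,  0.    ,  0.    ,  1.    ]])}
```

Pail is at about (0.483,0.161), with the bail line about 20° off world y. Caddy is at (0.51,-0.187), yaw 0.12; the measured tip matches its prediction within 5 mm. The pail is the only grey one and its rim height checks out, so I'm setting out above it.

Call:
{"fn": "apply_moves", "kwargs": {"motion": [1, -3.45, -3, -1.5, 0, 1, -3.45, -3, -1.5, 0, 1, -3.45, -3, -1.5, 0, 1, -3.45, -3, -1.5, 0, 1, -3.45, -3, -1, 0]}}

```text
clock: 0.65
position: [0.2394, -0.3269, 0.249]
tcp_rot: [0.0, 0.79, -0.613, 0.0]
wrist_force: [1.2, -0.6, 1.3]
grip_width: 0.0939
```

Call:
{"fn": "apply_moves", "kwargs": {"motion": [1, -3.45, -3, 0, 0.05, 1, -3.45, -3, 0, 0, 1, -3.45, -3, 0, 0, 1, -3.45, -3, 0, 0, 1, -3.45, -3, 0, 0]}}

```text
clock: 1.15
position: [0.35, -0.1266, 0.2483]
tcp_rot: [-0.0, 0.774, -0.633, 0.0]
wrist_force: [0.5, -1.5, -0.3]
grip_width: 0.0937
```

Call:
{"fn": "apply_moves", "kwargs": {"motion": [1, -3.45, -3, 0, 0, 1, -3.45, -3, 0, 0, 1, -3.45, -3, 0, 0, 1, -3.45, -3, 0, 0, 1, -3.45, -3, 0, 0]}}

```text
clock: 1.65
position: [0.4626, 0.0726, 0.2481]
tcp_rot: [0.0, 0.775, -0.633, 0.0]
wrist_force: [0.4, -0.4, -0.5]
grip_width: 0.094
```

Call:
{"fn": "apply_moves", "kwargs": {"motion": [1, -3.45, -3, 0, 0, 1, -3.45, -3, 0, 0.1, 1, 0, 0, 0, 0.15, 1, 0, 0, 0, 0.15, 1, 0, 0, 0, 0.14]}}

```text
clock: 2.15
position: [0.5071, 0.1505, 0.2476]
tcp_rot: [-0.0, -0.575, 0.818, 0.0]
wrist_force: [0.2, 0.3, -0.3]
grip_width: 0.0938
```

Call:
{"fn": "apply_moves", "kwargs": {"motion": [1, 0, 0, 0, 0, 1, 0, 0, 0, 0]}}

```text
clock: 2.35
position: [0.5071, 0.15, 0.248]
tcp_rot: [-0.0, -0.579, 0.815, 0.0]
wrist_force: [-0.2, -0.4, 0.4]
grip_width: 0.0939
```

Run:
```python
from h import *
s=readout.get_state(); d=eyes.capture("wrist"); np.save("w1.npy",{**d,"s":s},allow_pickle=True)
print(s["position"],s["joints"],s["clock"]); 
im=d["image"]; cv2.imwrite("pics/w1.png",im[:,:,::-1]); print(wproj(d,s,[.483,.161,.05]))
```

```text
[0.50710469 0.15004961 0.24803485] [2.18414148e-01 2.07658323e-01 1.47436051e+00 1.50476450e-05
 1.45984976e+00 2.12423913e+00] 2.35
(np.float64(251.42814864342742), np.float64(193.28717864141186))
```

View pics/w1.png

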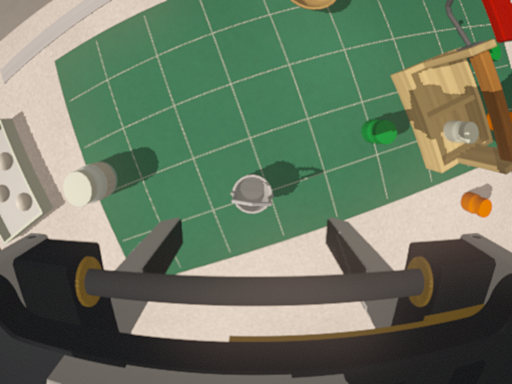

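Wrist view: pail rim at (251,193), exactly as predicted, with the bail running across at about (232,200)–(272,205). I'll zoom in for its direction.

Run:
```python
from h import *
d=load("w1.npy"); c=cv2.resize(d["image"][165:225,216:306],(720,480),interpolation=2); cv2.imwrite("pics/w1c.png",c[:,:,::-1])
```

```text
(no output)
```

View pics/w1c.png

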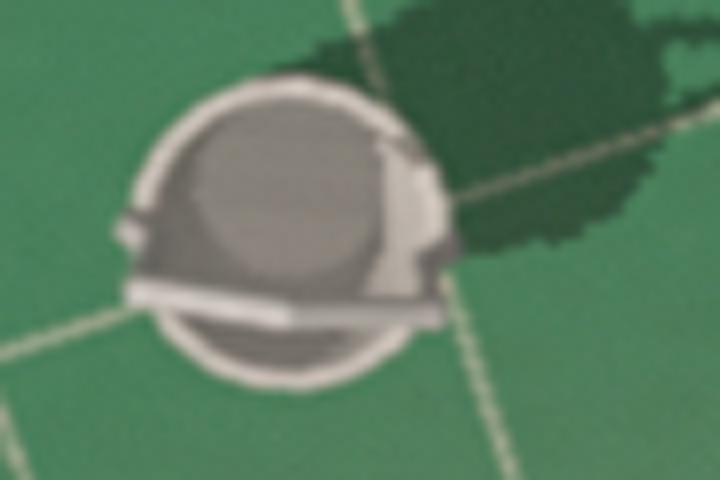

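```bash
cat >> h.py <<'E'
def go(s,P,yaw=None):
    "tool-frame shift (cm) to P and spin (rad) to world yaw of tool x"
    M=toolyaw(s); y0=np.arctan2(M[1,0],M[0,0]); dp=M.T@(np.asarray(P)-s["position"])*100
    sp=0 if yaw is None else -((yaw-y0+np.pi/2)%np.pi-np.pi/2)
    return np.round(dp,2),round(sp,3),round(y0,3)
E
python3 - <<'E'
from h import *
np.set_printoptions(precision=4,suppress=True)
d=load("w1.npy");s=d["s"]
a,b=[onz(wray(d,s,*p),.094) for p in((232.25,201.5),(271.25,204.75))]
r=onz(wray(d,s,252.4,193.75),.05); pk=onz(wray(d,s,252.25,204.4),.102)
D=a-b; yaw=np.arctan2(D[1],D[0]); print(a,b,np.linalg.norm(D),"mid",(a+b)/2,"rim",r,"peak",pk,"yaw",yaw)
m=(r+(a+b)/2+pk)/3
print(m,go(s,[m[0],m[1],.160],yaw))
E
```

```text
[0.4903 0.1836 0.094 ] [0.4702 0.1387 0.094 ] 0.04915276143803851 mid [0.4803 0.1612 0.094 ] rim [0.4819 0.1599 0.05  ] peak [0.4805 0.1604 0.102 ] yaw 1.1506720376972512
[0.4809 0.1605 0.082 ] (array([-0.13,  2.82,  8.8 ]), np.float64(0.085), np.float64(-1.906))
```

Consistent: width 49 against 51 expected, and the three centre estimates agree within 2 mm. Next I align and descend, then close at TCP z≈0.062.

Call:
{"fn": "apply_moves", "kwargs": {"motion": [1, -0.1, 2.8, 0, 0, 1, 0, 0, 3.5, 0.085, 1, 0, 0, 4, 0, 1, 0, 0, 4, 0, 1, 0, 0, 4, 0]}}

```text
clock: 2.9
position: [0.481, 0.1603, 0.0919]
tcp_rot: [0.0, -0.544, 0.839, -0.0]
wrist_force: [0.7, 0.8, 0.3]
grip_width: 0.094
```

Call:
{"fn": "apply_moves", "kwargs": {"motion": [1, 0, 0, 3.1, 0, 1, 0, 0, 0, 0, 0.2, 0, 0, 0, 0, 0.2, 0, 0, 0, 0, 0.2, 0, 0, 0, 0]}}

```text
clock: 3.4
position: [0.482, 0.1606, 0.0638]
tcp_rot: [0.001, -0.543, 0.84, -0.0]
wrist_force: [-0.1, -1.0, 0.3]
grip_width: 0.0731
```

Call:
{"fn": "apply_moves", "kwargs": {"motion": [0.2, 0, 0, 0, 0, 0.2, 0, 0, 0, 0, 0.2, 0, 0, 0, 0]}}

```text
clock: 3.7
position: [0.4813, 0.1604, 0.0625]
tcp_rot: [0.0, -0.542, 0.84, -0.0]
wrist_force: [-0.0, 0.0, 1.8]
grip_width: 0.05
```

Grip is on the legs (50 mm). I lift, turn toward the hook, and stop short of it for a look.

Call:
{"fn": "apply_moves", "kwargs": {"motion": [0.2, 0, 0, -2, 0, 0.2, 0, 0, -4, 0, 0.2, 0, 0, -4, 0, 0.2, 0, 0, -4, 0, 0.2, 0.9, -1.8, -1.7, 0]}}

```text
clock: 4.2
position: [0.4941, 0.1458, 0.2232]
tcp_rot: [0.002, -0.543, 0.84, -0.001]
wrist_force: [0.1, 0.6, -1.7]
grip_width: 0.0488
```

Call:
{"fn": "apply_moves", "kwargs": {"motion": [0.2, 1.8, -3.7, 0, 0, 0.2, 1.8, -3.7, 0, 0, 0.2, 1.8, -3.7, 0, 0, 0.2, 1.8, -3.7, 0, 0, 0.2, 1.8, -3.7, 0, 0]}}

```text
clock: 4.7
position: [0.6261, -0.0149, 0.219]
tcp_rot: [-0.0, -0.542, 0.84, 0.0]
wrist_force: [0.2, 0.1, -1.4]
grip_width: 0.0491
```

Call:
{"fn": "apply_moves", "kwargs": {"motion": [0.2, 1.8, -3.7, 0, 0, 0.2, 0.8, -1.8, 0, -0.13, 0.2, 0, 0, 0, -0.14, 0.2, 0, 0, 0, -0.14, 0.2, 0, 0, 0, -0.14]}}

```text
clock: 5.2
position: [0.6647, -0.0599, 0.2186]
tcp_rot: [0.0, 0.752, -0.659, -0.0]
wrist_force: [-0.9, -1.0, -1.1]
grip_width: 0.0489
```

Call:
{"fn": "apply_moves", "kwargs": {"motion": [0.2, 0, 0, 0, 0, 0.2, 0, 0, 0, 0]}}

```text
clock: 5.4
position: [0.6647, -0.0597, 0.219]
tcp_rot: [0.0, 0.749, -0.663, -0.0]
wrist_force: [0.3, -0.3, -1.0]
grip_width: 0.0493
```

Run:
```python
from h import *
s=readout.get_state(); d=eyes.capture("wrist"); np.save("w2.npy",{**d,"s":s},allow_pickle=True)
S=eyes.capture("side"); np.save("side1.npy",S,allow_pickle=True)
print(s["position"],s["joints"],s["clock"],s["grip_width"],go(s,[.687,-.165,.2],.122-np.pi/2)); 
m=np.zeros((600,800,3),np.uint8); m[:360,:480]=cv2.resize(d["image"],(480,360))
print(wproj(d,s,[.642,-.17,.132]))
m[:300,480:]=cv2.resize(S["image"][200:320,200:328],(320,300),interpolation=2)
u,v=map(int,wproj(d,s,[.642,-.17,.132])); u=min(max(u,75),437);v=min(max(v,40),344); print(u,v)
m[360:,:450]=cv2.resize(d["image"][v-40:v+40,u-75:u+75],(450,240),interpolation=2)
cv2.imwrite("pics/w2.png",m[:,:,::-1])
```

```text
[ 0.66469266 -0.05972288  0.21897587] [-1.44466068e-01  5.50653361e-01  1.07592323e+00 -2.98422997e-05
  1.51541036e+00  1.30470023e+00] 5.4 0.04934658061107925 (array([10.72, -0.94,  1.9 ]), np.float64(-0.0), np.float64(-1.449))
(np.float64(351.7673975240605), np.float64(224.5238822163126))
351 224
```

View pics/w2.png

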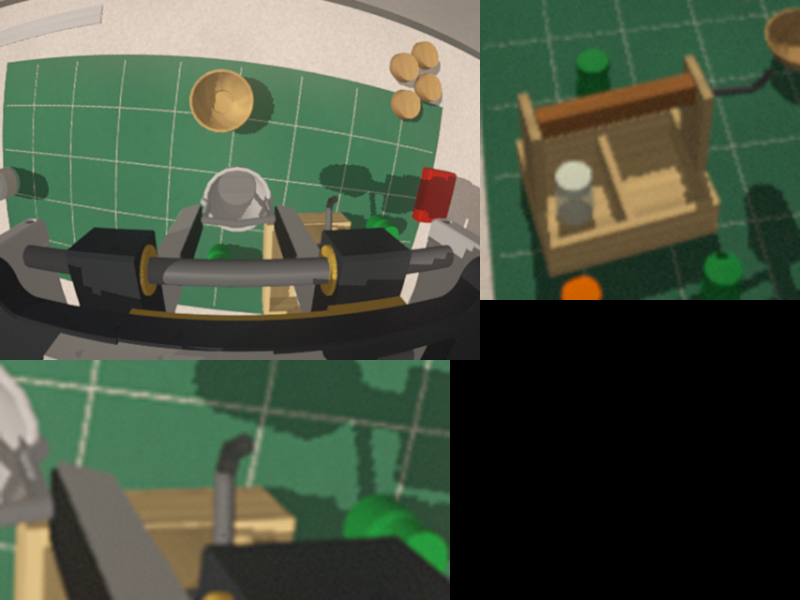

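The seat elbow is at (352,223) in the wrist view, within about 1 px of prediction, and the tip is at (357.7,210.7). I'll check the numbers.

Run:
```python
from h import *
np.set_printoptions(precision=4,suppress=True)
d=load("w2.npy");s=d["s"]
print("tip",onz(wray(d,s,357.7,210.7),.148),"seat",onz(wray(d,s,352,223.3),.130), "mid wire", onz(wray(d,s,276+224/3,184+175/3),.135))
print(tri(wray(d,s,357.7,210.7),ray(load("top0.npy"),312.95,153.3)))
dr=np.array([np.cos(.122),np.sin(.122),0]); P=np.array([.642,-.1700,0])+.045*dr; P[2]=.130; print(P,go(s,P))
```

```text
tip [ 0.662  -0.1668  0.148 ] seat [ 0.6428 -0.1708  0.13  ] mid wire [ 0.6225 -0.1722  0.135 ]
(array([ 0.6612, -0.1689,  0.144 ]), np.float64(0.0008471861488341906))
[ 0.6867 -0.1645  0.13  ] (array([10.67, -0.91,  8.9 ]), 0, np.float64(-1.449))
```

Call:
{"fn": "apply_moves", "kwargs": {"motion": [0.2, 2, -2.6, 0, 0, 0.2, 4.3, 0, 0, 0, 0.2, 4.37, 0, 0, 0, 0.2, 0, 0, 2, 0, 0.2, 0, 0, 3, 0]}}

```text
clock: 6.0
position: [0.7045, -0.164, 0.1698]
tcp_rot: [-0.001, 0.749, -0.663, 0.001]
wrist_force: [0.5, 1.0, -1.9]
grip_width: 0.0494
```

Call:
{"fn": "apply_moves", "kwargs": {"motion": [0.2, 0, 0, 3, 0, 0.2, 0, 0, 1.4, 0, 0.2, 0, 0, 0, 0, 0.2, 0, 0, 0, 0]}}

```text
clock: 6.4
position: [0.7045, -0.1624, 0.1267]
tcp_rot: [-0.0, 0.75, -0.661, 0.001]
wrist_force: [-0.1, 0.2, -0.8]
grip_width: 0.0489
```

Run:
```python
from h import *
s=readout.get_state(); d=eyes.capture("wrist"); np.save("w3.npy",{**d,"s":s},allow_pickle=True)
S=eyes.capture("side"); T=eyes.capture("top")
print(s["position"],s["clock"],s["grip_width"],go(s,[.6425,-.17,.125],.122-np.pi/2)); 
m=np.zeros((600,800,3),np.uint8)
m[:300,:400]=cv2.resize(d["image"],(400,300))
m[:300,400:]=cv2.resize(S["image"][180:300,225:385],(400,300),interpolation=2)
m[300:,:400]=cv2.resize(T["image"][100:220,230:390],(400,300),interpolation=2)
cv2.imwrite("pics/w3.png",m[:,:,::-1])
```

```text
[ 0.70449497 -0.16235824  0.12667714] 6.4 0.048884917045751694 (array([-0.02,  6.25,  0.16]), np.float64(0.003), np.float64(-1.446))
```

View pics/w3.png

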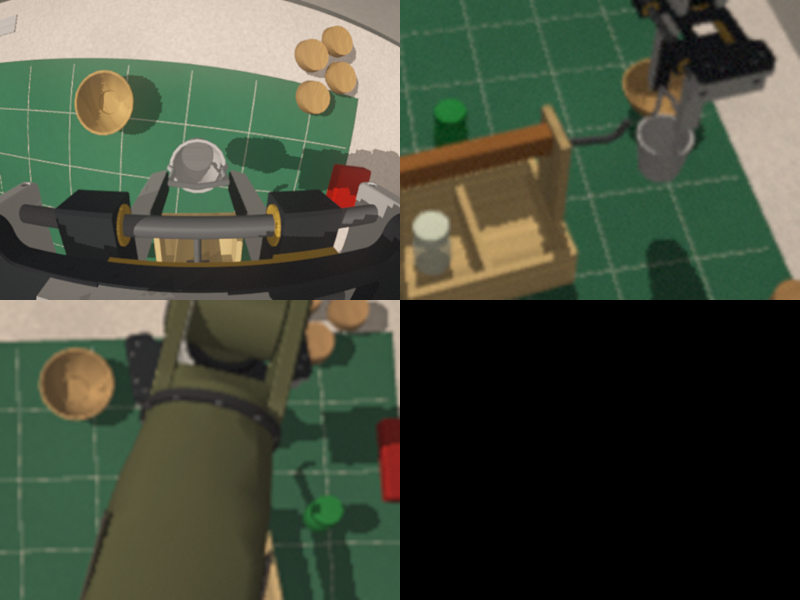

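The hook lines up with the pail's middle (wrist view x≈198 against 199). The pail rim is below the hook. Threading in slowly.

Call:
{"fn": "apply_moves", "kwargs": {"motion": [0.2, 0, 1.3, 0.1, 0, 0.2, 0, 1.3, 0, 0, 0.2, 0, 1.3, 0, 0, 0.2, 0, 1.2, 0, 0, 0.2, 0, 1.1, 0, 0]}}

```text
clock: 7.05
position: [0.6423, -0.1703, 0.1254]
tcp_rot: [-0.0, 0.75, -0.661, 0.001]
wrist_force: [-0.1, 0.1, -1.1]
grip_width: 0.0492
```

Call:
{"fn": "apply_moves", "kwargs": {"motion": [0.2, 0, 0, 0, 0, 0.2, 0, 0, 0, 0]}}

```text
clock: 7.25
position: [0.643, -0.1702, 0.1251]
tcp_rot: [-0.0, 0.75, -0.661, 0.001]
wrist_force: [0.5, 0.4, -1.4]
grip_width: 0.0493
```

Run:
```python
from h import *
s=readout.get_state(); d=eyes.capture("wrist")
S=eyes.capture("side")
print(s["position"],s["clock"],s["grip_width"],s["wrist_force"],go(s,[.6425,-.17,.0975],.122-np.pi/2)); 
m=np.zeros((400,800,3),np.uint8)
m[:300,:400]=cv2.resize(d["image"],(400,300))
m[:400,400:]=cv2.resize(S["image"][190:270,260:340],(400,400),interpolation=2)
cv2.imwrite("pics/w4.png",m[:,:,::-1])
```

```text
[ 0.64304914 -0.17018923  0.12514917] 7.25 0.04927857780090184 [ 0.48949304  0.38323895 -1.3876847 ] (array([-0.03,  0.06,  2.76]), np.float64(0.004), np.float64(-1.445))
```

View pics/w4.png

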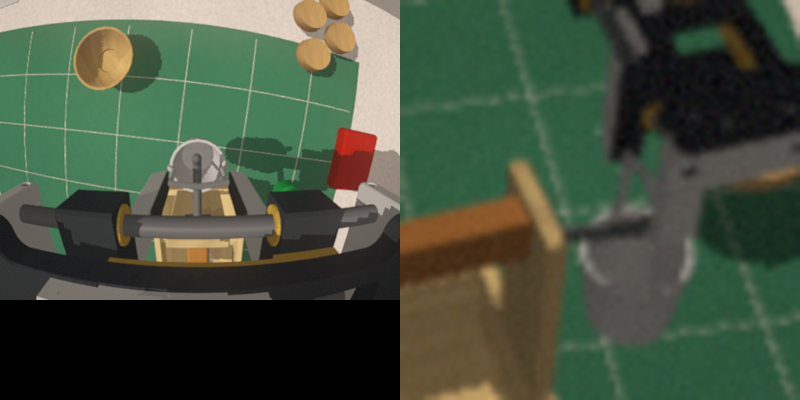

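The hook now passes through the bail with no contact force. I lower until the bail just touches.

Call:
{"fn": "apply_moves", "kwargs": {"motion": [0.2, 0, 0, 0.9, 0, 0.2, 0, 0, 0.9, 0, 0.2, 0, 0, 0.6, 0, 0.2, 0, 0, 0.2, 0, 0.2, 0, 0, 0, 0]}}

```text
clock: 7.85
position: [0.6423, -0.17, 0.0976]
tcp_rot: [0.0, 0.75, -0.661, -0.0]
wrist_force: [1.3, 0.3, -1.2]
grip_width: 0.0491
```

Call:
{"fn": "apply_moves", "kwargs": {"motion": [0.2, 0, 0, 0.15, 0, 0.2, 0, 0, 0.15, 0, 0.2, 0, 0, 0, 0]}}

```text
clock: 8.15
position: [0.6427, -0.1702, 0.0956]
tcp_rot: [-0.0, 0.75, -0.661, 0.0]
wrist_force: [-0.4, 0.1, 0.6]
grip_width: 0.0492
```

The force changed sign, so the bail is resting. Release, then straight up.

Call:
{"fn": "apply_moves", "kwargs": {"motion": [1, 0, 0, 0, 0, 1, 0, 0, 0, 0, 1, 0, 0, 0, 0, 1, 0, 0, 0, 0, 1, 0, 0, 0, 0]}}

```text
clock: 8.65
position: [0.6424, -0.1701, 0.0951]
tcp_rot: [-0.0, 0.75, -0.661, -0.0]
wrist_force: [0.3, -0.4, 0.0]
grip_width: 0.0857
```

Call:
{"fn": "apply_moves", "kwargs": {"motion": [1, 0, 0, -1, 0, 1, 0, 0, -3, 0, 1, 0, 0, -4, 0, 1, 0, 0, -4, 0, 1, 0, 0, -2, 0]}}

```text
clock: 9.15
position: [0.6431, -0.1703, 0.2403]
tcp_rot: [-0.001, 0.75, -0.661, 0.002]
wrist_force: [-0.2, 0.4, -0.4]
grip_width: 0.0939
```

Call:
{"fn": "apply_moves", "kwargs": {"motion": [1, 0, 0, 0, 0, 1, 0, 0, 0, 0]}}

```text
clock: 9.35
position: [0.6423, -0.1701, 0.2349]
tcp_rot: [0.0, 0.75, -0.661, -0.0]
wrist_force: [0.3, -1.5, -1.0]
grip_width: 0.0937
```

Run:
```python
from h import *
s=readout.get_state(); d=eyes.capture("wrist"); np.save("w5.npy",{**d,"s":s},allow_pickle=True)
S=eyes.capture("side"); np.save("side5.npy",S,allow_pickle=True)
P=np.array([.642,-.17,.0])-np.array([np.cos(.122),np.sin(.122),0])*(.135-.012); P[2]=.235
print(s["position"],s["clock"],s["grip_width"],go(s,P,.122-np.pi/2)); 
m=np.zeros((600,800,3),np.uint8)
m[:300,:400]=cv2.resize(d["image"],(400,300))
m[:400,400:]=cv2.resize(S["image"][200:320,220:340],(400,400),interpolation=2)
cv2.imwrite("pics/w5.png",m[:,:,::-1])
```

```text
[ 0.64230007 -0.17006876  0.23485553] 9.35 0.09365597050039026 (array([-6.000e-02,  1.233e+01, -1.000e-02]), np.float64(0.004), np.float64(-1.445))
```

View pics/w5.png

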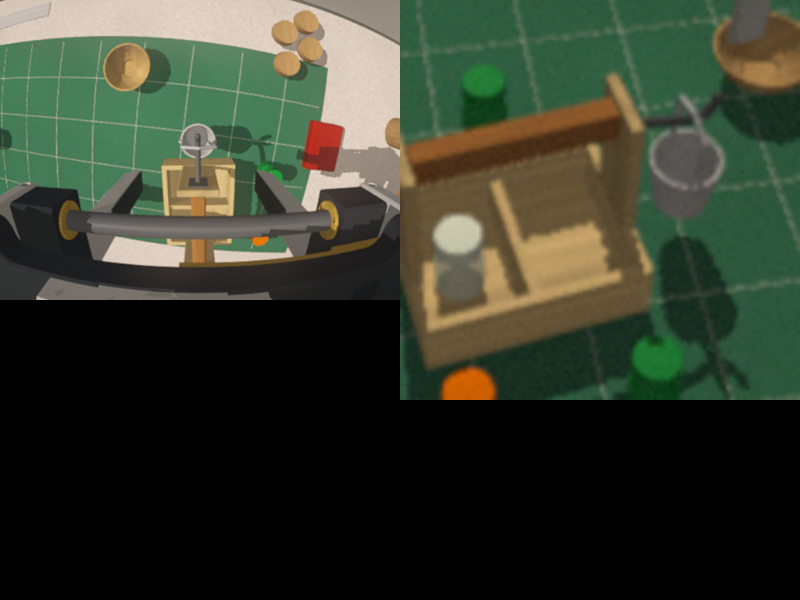

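The pail hangs free on the hook and the bar lies on the tool's centre line (wrist x≈199/400). I go back along the caddy to the bar, about 12 mm toward the hook from its middle to balance the load, and descend.

Call:
{"fn": "apply_moves", "kwargs": {"motion": [1, 0, 2.3, 0, 0, 1, 0, 3.5, 0, 0, 1, 0, 3.5, 0, 0, 1, 0, 2.2, 0, 0, 1, 0, 0.8, 0, 0]}}

```text
clock: 9.95
position: [0.5188, -0.1857, 0.2347]
tcp_rot: [0.0, 0.75, -0.662, -0.001]
wrist_force: [0.2, -0.2, 0.8]
grip_width: 0.0941
```

Call:
{"fn": "apply_moves", "kwargs": {"motion": [1, 0, 0, 2, 0, 1, 0, 0, 3, 0, 1, 0, 0, 3, 0, 1, 0, 0, 2.1, 0, 1, 0, 0, 0, 0]}}

```text
clock: 10.45
position: [0.5194, -0.1848, 0.1307]
tcp_rot: [0.001, 0.75, -0.661, -0.003]
wrist_force: [-0.2, 0.4, 0.5]
grip_width: 0.0942
```

Run:
```python
from h import *
s=readout.get_state(); d=eyes.capture("wrist"); S=eyes.capture("side")
print(s["position"],s["clock"],s["wrist_force"],go(s,[.5197,-.185,.131],.122-np.pi/2)); 
m=np.zeros((400,800,3),np.uint8)
m[:300,:400]=cv2.resize(d["image"],(400,300))
m[:400,400:]=cv2.resize(S["image"][200:320,220:340],(400,400),interpolation=2)
cv2.imwrite("pics/w6.png",m[:,:,::-1])
```

```text
[ 0.51938489 -0.18479448  0.13069391] 10.45 [-0.21702143  0.35358601  0.52929752] (array([ 0.02, -0.03, -0.03]), np.float64(0.004), np.float64(-1.445))
```

View pics/w6.png

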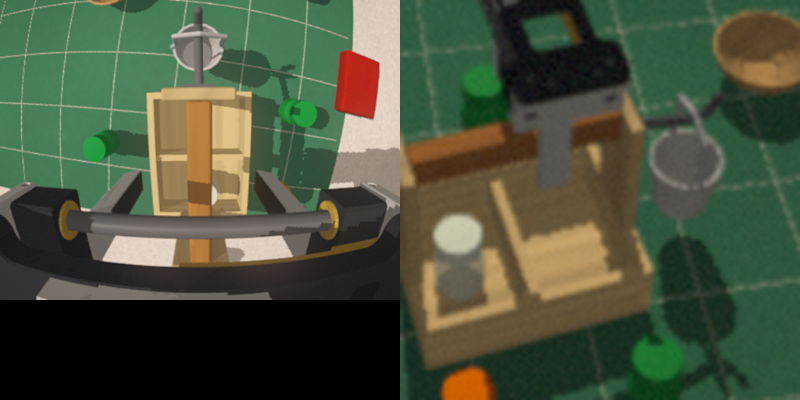

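Fingers straddle the bar and the pail hangs. Close.

Call:
{"fn": "apply_moves", "kwargs": {"motion": [0, 0, 0, 0, 0, 0, 0, 0, 0, 0, 0, 0, 0, 0, 0, 0, 0, 0, 0, 0, 0, 0, 0, 0, 0]}}

```text
clock: 11.05
position: [0.5205, -0.1856, 0.1344]
tcp_rot: [-0.0, 0.75, -0.661, 0.0]
wrist_force: [0.4, 0.6, 0.0]
grip_width: 0.0573
```

Call:
{"fn": "apply_moves", "kwargs": {"motion": [0, 0, 0, 0, 0, 0, 0, 0, 0, 0, 0, 0, 0, 0, 0, 0, 0, 0, 0, 0, 0, 0, 0, 0, 0]}}

```text
clock: 11.55
position: [0.5204, -0.1857, 0.1342]
tcp_rot: [0.0, 0.75, -0.661, 0.0]
wrist_force: [1.0, -2.2, -1.6]
grip_width: 0.0188
```

Call:
{"fn": "apply_moves", "kwargs": {"motion": [0, 0, 0, 0, 0, 0, 0, 0, 0, 0, 0, 0, 0, -0.2, 0, 0, 0, 0, -0.3, 0, 0, 0, 0, -0.3, 0]}}

```text
clock: 12.05
position: [0.5201, -0.1853, 0.142]
tcp_rot: [0.0, 0.75, -0.661, -0.001]
wrist_force: [-0.8, 0.0, -7.1]
grip_width: 0.0188
```

Full weight is taken (about 7 N). I keep lifting gently.

Call:
{"fn": "apply_moves", "kwargs": {"motion": [0, 0, 0, -0.4, 0, 0, 0, 0, -0.5, 0, 0, 0, 0, -0.6, 0, 0, 0, 0, -0.6, 0, 0, 0, 0, -0.6, 0]}}

```text
clock: 12.55
position: [0.5205, -0.1856, 0.1698]
tcp_rot: [-0.0, 0.75, -0.661, 0.0]
wrist_force: [-0.1, 0.3, -6.5]
grip_width: 0.0183
```

Call:
{"fn": "apply_moves", "kwargs": {"motion": [0, 0, 0, -0.6, 0, 0, 0, 0, -0.6, 0, 0, 0, 0, -0.6, 0, 0, 0, 0, -0.6, 0, 0, 0, 0, -0.6, 0]}}

```text
clock: 13.05
position: [0.5204, -0.1855, 0.1996]
tcp_rot: [0.0, 0.75, -0.661, -0.0]
wrist_force: [0.2, -0.1, -6.8]
grip_width: 0.0184
```

Call:
{"fn": "apply_moves", "kwargs": {"motion": [0, 0, 0, -0.6, 0, 0, 0, 0, -0.6, 0, 0, 0, 0, -0.6, 0, 0, 0, 0, -0.6, 0, 0, 0, 0, -0.5, 0]}}

```text
clock: 13.55
position: [0.5205, -0.1856, 0.2287]
tcp_rot: [-0.0, 0.75, -0.661, 0.0]
wrist_force: [-0.4, -0.6, -7.2]
grip_width: 0.0187
```

Call:
{"fn": "apply_moves", "kwargs": {"motion": [0, 0, 0, -0.4, 0, 0, 0, 0, -0.3, 0, 0, 0, 0, -0.2, 0, 0, 0, 0, 0, 0, 0, 0, 0, 0, 0]}}

```text
clock: 14.05
position: [0.5204, -0.1855, 0.237]
tcp_rot: [0.0, 0.75, -0.661, -0.0]
wrist_force: [1.4, -0.5, -6.8]
grip_width: 0.0184
```

Call:
{"fn": "apply_moves", "kwargs": {"motion": [0, 0, 0, 0, 0, 0, 0, 0, 0, 0, 0, 0, 0, 0, 0, 0, 0, 0, 0, 0, 0, 0, 0, 0, 0]}}

```text
clock: 14.55
position: [0.5204, -0.1856, 0.2371]
tcp_rot: [-0.0, 0.75, -0.661, -0.0]
wrist_force: [0.3, -0.1, -6.8]
grip_width: 0.0186
```

Run:
```python
from h import *
s=readout.get_state(); d=eyes.capture("wrist"); S=eyes.capture("side"); np.save("side7.npy",S,allow_pickle=True)
print(s["position"],s["clock"],s["wrist_force"],s["torque"],s["grip_width"])
m=np.zeros((500,800,3),np.uint8)
m[:300,:400]=cv2.resize(d["image"],(400,300))
m[:500,400:]=cv2.resize(S["image"][150:310,212:340],(400,500),interpolation=2)
cv2.imwrite("pics/w7.png",m[:,:,::-1])
```

```text
[ 0.52042292 -0.1855506   0.2371176 ] 14.55 [ 0.25164369 -0.07855643 -6.83105979] [0.01061831 0.06256354 0.02727076] 0.018580802560036944
```

View pics/w7.png

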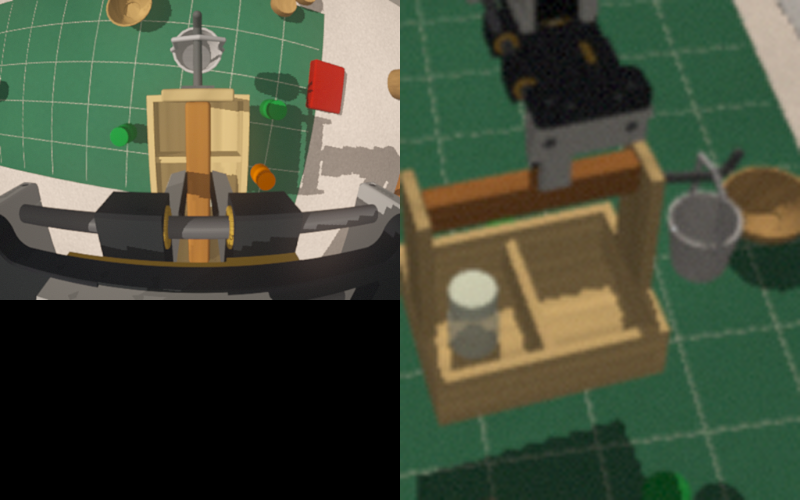

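Pail hangs on the hook, the jar stands, and the lift is 103 mm. I'll check level numerically against the predicted bar and panel corners, overlaid in one crop.

Run:
```python
from h import *
S=load("side7.npy"); dr=np.array([np.cos(.122),np.sin(.122),0]); n=np.array([-dr[1],dr[0],0]); o=np.array([.6425,-.17,0])-.135*dr
im=cv2.resize(S["image"][150:310,212:340],(480,600),interpolation=2)
B=S0=load("side5.npy"); im0=cv2.resize(B["image"][180:340,212:340],(320,400),interpolation=2)
pts=[(x,y,z) for x in(-.085,.085) for y in(-.065,.065) for z in(0,.05)]+[(x,y,.165) for x in(-.085,.085) for y in(-.028,.028)]
for p in pts:
    for I,h,oy,k,c in((im,.103,150,3.75,S),(im0,0,180,2.5,B)):
        u,v=proj(c,o+p[0]*dr+p[1]*n+[0,0,p[2]+h])[0]; cv2.circle(I,(int((u-212+.5)*k),int((v-oy+.5)*k)),3,(255,0,255),1)
m=np.zeros((600,800,3),np.uint8); m[:,:480]=im; m[:400,480:]=im0
cv2.imwrite("pics/w8.png",m[:,:,::-1])
s=readout.get_state();print(s["clock"],s["position"],s["qd"].round(4))
```

```text
14.65 [ 0.52042124 -0.18555533  0.23714902] [ 0.0003 -0.0011 -0.0011 -0.0017  0.0006 -0.001 ]
```

View pics/w8.png

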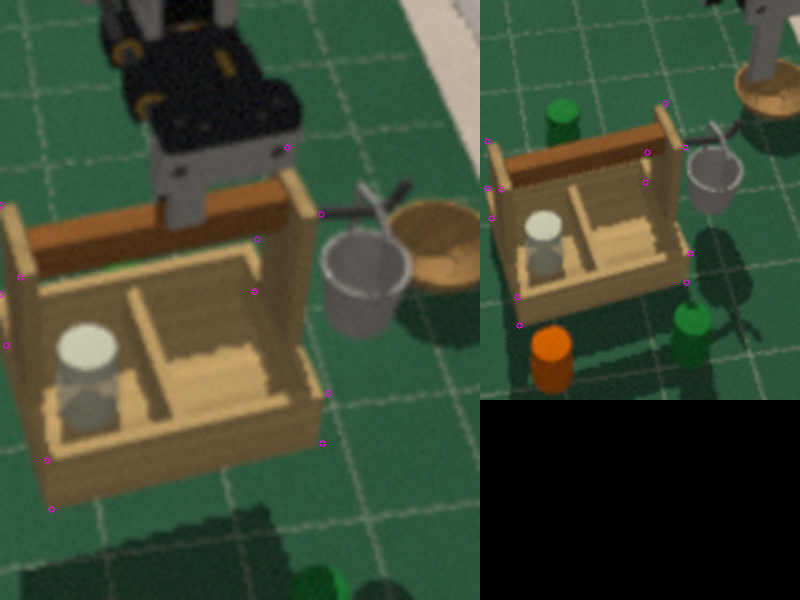

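The lifted caddy's lower and tray corners match the level prediction to about 1 px, at both ends. It is still: joint speeds are around 0.001 rad/s. Handing in.

```bash
python3 -c "
from cell import job,readout
s=readout.get_state();print(s['position'],s['wrist_force'],s['grip_width']);print(job.job_done())"
```

```text
[ 0.52042124 -0.18555533  0.23714902] [-0.56110086 -0.20894477 -7.13238003] 0.018440239922993373
the job is handed in; nothing more can be done
None
```

The job is handed in at about 14.7 s of the 58 s allowed. The pail hangs by its bail on the wire hook, released. The arm is holding the caddy by its carrying bar 103 mm above the desk.

- **How it was done:** I pinched the pail's bail legs, threaded the bail over the hook tip and lowered it onto the seat. I then let go and gripped the bar about 12 mm toward the hook from its middle, to balance the pail's weight.
- **Last checks:** The wrist carries about 7 N, which matches the caddy, jar and pail together. Joint speeds are near zero, and the small jar is standing in the tray. I never moved the bowl, paint jar or tin, though I did not measure them again at the end.
- **Level:** The lower and tray corners on the near side match the level prediction to about 1 pixel at both ends.
- **Disagreement:** Two rear corners did not match. One panel-top corner was about 7 pixels off, probably hidden by the gripper. One rear tray corner was 3–4 pixels off, but it was off by about as much before the lift, so I don't take it as a tilt.

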